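Slide a clutch release lever under its retaining leaf spring onto the pivot ball

TASK

Fit the clutch release lever in the open clutch housing: with the fingertips on its flat shank, press the lever down hard against the sprung collar and, keeping it pressed down, slide it further in so that its tongue goes under the leaf spring, until it stops with its hole dropped over the pivot ball. Only press and slide the lever: never lift it or bend the leaf spring right up, and leave everything else on the bench where it is. Then let go, leaving the lever on the ball, held down by the leaf spring.

Things in the scene. Friction and masses are not known exactly. Their poses are not given: they have to be found in the camera images.
- housing: Grey aluminium clutch housing, a round open bowl, mouth up, bolted to a dark plate and fixed to the bench. Origin at bench level on its guide tube's axis; x points the way the lever slides in. In mm: inside radius 135, rim top z 115, inside floor z 45; along x: lever window -139, tube 0, pivot ball 62, leaf spring 74 to 112. All these faces are greased, friction 0.15.
- lever: Loose flat yellow steel lever, 5 mm thick, 262 long, 0.4 kg, lying through the housing's window, round the guide tube, on the sprung collar and the window sill. Origin: underside, centre of its 13 mm square pivot hole; x towards the tongue. In mm: tongue 34 wide to x 32; slot 38 wide, x -13 to -80.5; shoulder 66 wide to x -99.5; plain shank 40 wide to x -230, with a cup 4 high at x -214.
- lever_shank (a point): Middle of the shank's flat top face, 110 mm behind the pivot hole: the place to press. Height 93 mm at the start, lever level, tongue too high for the leaf. Pressing here tips the lever about the window sill until the tongue meets the ball: 3 mm down (height 90) at 10 N, then solid; home and pressed, height 87. At 15 to 20 N dry fingertips drag it without slipping. 20 mm of flat top either side, slot 29.5 mm ahead.
- window_sill (a point): Middle of the sill (z 88 mm) of the window in the housing's wall, at housing x -139 mm; the window is 48 wide, its top edge at z 102. When the lever is let go on the ball, the collar lifts its tail a little off the sill.
- guide_tube (a point): Centre of the top of the steel guide tube, diameter 34 mm, z 108 mm. It stands in the lever's slot; slid home, the slot's rear end stops at it 1.5 mm past the seat. The lever starts 24 to 30 mm short of its seat.
- lever_hole (a point): Centre of the lever's pivot hole at its underside; seated it lies 2.8 mm below the ball top, over the ball.
- lever_tongue (a point): Middle of the front end of the lever's tongue, half its thickness up.
- pivot_ball (a point): Top of the pivot ball (diameter 18 mm), fixed in the housing at x 62 mm, z 78.8 mm.
- leaf_lip (a point): Upturned front lip of the leaf spring at rest, underside, in the housing at x 74 mm, z 85.5 mm; it is 20 wide and slopes down to the leaf's underside at x 91, z 77. The lever's tongue must go under it.
- leaf (a joint): Dark blue leaf spring, how far it is bent up (rad): 0 at rest, about 0.2 while the lever rides over the ball, 0.03 to 0.1 with the lever seated. It pushes down with 3 N when first lifted, up to 6 N. More than 0.5 is bent too far.
- collar (a joint): Black sprung collar (diameter 64 mm) round the guide tube under the lever, how far it is pressed down (m): 0 at the start (top at z 88 mm), about 0.007 with the lever pressed down on the ball, 0.010 pressed home, at most 0.014. Spring 3 N at 0, 0.5 N per mm more.
- socket: Loose steel socket, 22 mm across, 32 high, standing on the floor of the housing beside the lever (+y side). Leave alone. Origin under its centre.
- bolt: Loose flange bolt, 20 mm across, 35 high, standing on its head on the floor of the housing (-y side). Leave alone. Origin under its centre.
- bearing: Loose release bearing ring, 60 mm across, 30 high, on the bench. Leave alone. Origin under its centre.
- grease: White grease jar with red lid, 68 mm across, 55 high, on the bench. Leave alone. Origin under its centre.
- brush: Brush, 170 mm long, lying on the bench. Leave alone.
- spanner: Steel spanner, 190 mm long, lying on the bench. Leave alone.
- aligner: Black clutch centring mandrel, 38 mm across, 128 high, standing on the bench. Leave alone. Origin under its centre.
- spray: Blue spray can with yellow cap, 64 mm across, 190 high, standing on the bench. Leave alone. Origin under its centre.

How it is judged:
By the outcome, as a careful person would: the job done as asked, in the order asked, and still so for the second after the job is handed in, with the robot touching nothing.
It also fails if it takes over 35 s, if anything falls off the work surface, if the arm or the gripper's body presses on something with over 40 N, if the wrist force passes 120 N, or if a joint passes its speed limit or range.

ROBOT

A 7-joint arm with a two-finger parallel gripper is mounted at the origin on the work surface. World frame = base frame: x ahead of the robot, y to its left, z up, the work surface at z = 0. Lengths are in m, angles in degrees, forces in N, time in s.
With the tool pointing down it reaches from about 0.4 to 0.85 m from the base axis. Payload 4.4 kg.
Tool frame: the origin (TCP) lies between the finger pads; the fingertips stand 25 mm ahead of it and the grasp point (between the pads) lies 6 mm ahead of it; z points along the fingers, x is the direction in which the jaws open and shut, and the axes are right-handed (so a half turn about z gives the same grasp; the last joint's range is limited). The gripper opens to 94 mm and grips with 3 to 60 N. Pads are 16 mm wide; open, the fingers measure 119 mm over their backs; the gripper's body (75 mm by 177 mm) begins 78 mm behind the grasp point.
Start: joints at [-74.874, 36.005, 2.206, 86.941, -1.547, 57.084, -1.146], TCP at [0.21, 0.615, 0.23] pointing down, gripper open.
Joint ranges: [-175.42, 175.42], [-21.48, 121.26], [-71.46, 75.88], [10.55, 141.38], [-63.04, 243.04], [13.31, 113.54], [-168.57, 168.57]. Speed limits (degrees/s): [147.25, 147.25, 180, 180, 180, 180, 180].

INTERFACE

Orientations are given as [roll, pitch, yaw] about the fixed x, y, z axes, in that order (R = Rz(yaw) Ry(pitch) Rx(roll)).
In Python, from station import ctrl gives the robot as it stands.
- The arm moves only by the shell command python3 -m inch 'ROWS' [FORCE]. ROWS is JSON, a list of rows, each an object of numbers: "dx", "dy", "dz": the shift along the world's x, y, z in mm; "rx", "ry", "rz": the turn, a rotation vector about the world's x, y, z in rad; "jaw": the closure, from -1 (fully open) to 1 (shut). A call has 1 to 12 rows; each row is the pose to reach, as a shift and turn from the pose commanded when the call began; what a row does not reach only later rows make up. A row lasts 1/8 s, in which the tool goes at most 62.5 mm and 10.7 degrees, less where a joint would pass 70% of its speed; a pose out of reach is approached as far as the arm can. A call with a gripper value outside its range is refused whole. The fingers move at their own pace and stop on an object; FORCE is the grip in N (left out, the last holds). Time passes only in rows, so rows that repeat a pose let the fingers close. It gives the time, the measured TCP pose, the force and the opening at its end, in the units of the state.
- ctrl.get_state(): the state, without advancing time (a new reading comes with each control period).
- ctrl.get_image(name): name is "side" or "top"; returns a dict with "frame" (480x640x3 uint8, blue, green, red), "range_z" (480x640 float32, m along the optical axis (not along the pixel's ray), 0 where there is no reading), "mtx" (3x3 intrinsics, pixels), "k1" (the pictures are not rectified: a ray, as slopes to the right and down, at radius r is drawn at 1 + k1 r^2 times it, then the intrinsics apply), "pose" (4x4, takes a point from camera to world coordinates). Camera axes: x right, y up, looking along -z (the intrinsics and any distortion apply to the point x, -y, -z); pixel columns grow to the right and rows downward; lengths in m; the calibration is good to about 2 mm. A picture is of the moment at which its call begins.
- ctrl.close_job(): hands the job in, once; it reports no verdict.
The state is a dict: "clock": time; "joint_pos": joint angles; "joint_velocities": joint speeds; "effort": joint torques, N m; "tcp_pos": TCP position; "tool_rot": TCP orientation; "contact_force": force on the tool from outside, world axes, zero at the start; "ft_torque": the same for the moment, N m; "gripper_width": finger opening in m.
Only numpy, scipy, OpenCV 4.12 (cv2) and the standard library are available. Lean on these libraries where they do the work, as an engineer would, in place of code of your own. Each camera call takes 0.05 s, during which the arm holds its last target.

## Working session

There is one attempt and no reset: what is moved stays moved. The work goes in short steps, Python scripts to look and compute and a shell command to move; the robot and the scene stay as the last step left them, time stands still between calls to the robot, and variables do not carry over. Pictures are saved under pics/ and viewed, and the job is handed in when it is done.

```bash
mkdir -p pics; ls
cat > h.py <<'E'
import cv2,numpy as np
from station import ctrl
def snap(n,tag):
    im=ctrl.get_image(n); cv2.imwrite(f'pics/{tag}.png',im['frame']); np.savez(f'{tag}.npz',**im); return im
def load(tag): return np.load(f'{tag}.npz')
def ray(im,u,v):
    K=im['mtx'];k=float(im['k1'])
    a=cv2.undistortPoints(np.array([[[u,v]]],float),K,np.array([k,0,0,0,0.]))[0,0]
    return np.array([a[0],-a[1],-1.])
def px(im,u,v,z=None):
    P=im['pose'];d=ray(im,u,v)
    if z is None:
        return (P@np.r_[d*im['range_z'][int(round(v)),int(round(u))],1])[:3]
    w=P[:3,:3]@d; return P[:3,3]+w*(z-P[2,3])/w[2]
def proj(im,p):
    c=np.linalg.inv(im['pose'])@np.r_[p,1]; s=np.array([c[0]/-c[2],-c[1]/-c[2]]);s=s*(1+float(im['k1'])*(s@s)); K=im['mtx']
    return K[0,0]*s[0]+K[0,2],K[1,1]*s[1]+K[1,2]
E
python3 - <<'E'
from h import *
for n in('top','side'):
    im=snap(n,n+'0'); print(im['mtx'].tolist(),im['k1'],im['pose'].round(3).tolist())
s=ctrl.get_state(); print(s)
E
```

```text
pics
[[465.45366516004873, 0.0, 324.5612465215806], [0.0, 465.45366516004873, 237.4961421746604], [0.0, 0.0, 1.0]] -0.06940137418439375 [[0.024, 0.993, -0.115, 0.417], [-1.0, 0.024, 0.0, 0.002], [0.003, 0.115, 0.993, 1.156], [0.0, 0.0, 0.0, 1.0]]
[[493.0684631359188, 0.0, 316.6204293515239], [0.0, 493.0684631359188, 240.6860096340362], [0.0, 0.0, 1.0]] -0.09861318922919445 [[0.947, 0.238, -0.217, 0.244], [-0.322, 0.692, -0.646, -0.866], [-0.003, 0.682, 0.732, 1.054], [0.0, 0.0, 0.0, 1.0]]
{'clock': 0.1, 'joint_pos': array([-74.87351117,  36.0522753 ,   2.20394543,  86.98769176,
        -1.54780462,  57.08514914,  -1.14408466]), 'joint_velocities': array([ 0.02512367, -0.02723618,  0.07457501, -0.23607298, -0.12775656,
       -0.05287543,  0.0703683 ]), 'effort': array([ 1.99035232e-03, -5.50801420e+01,  1.14696085e+00, -1.87119502e+01,
       -5.22115035e-02,  1.91715884e-02,  5.49662263e-05]), 'tcp_pos': array([0.21031169, 0.61446326, 0.229676  ]), 'tool_rot': array([1.79999132e+02, 9.54086983e-02, 7.11039045e+01]), 'contact_force': array([-0.38025997,  0.80239757, -0.1025274 ]), 'ft_torque': array([-0.01415151,  0.02584473,  0.02940397]), 'gripper_width': 0.09400995848234611}
```

View pics/top0.png

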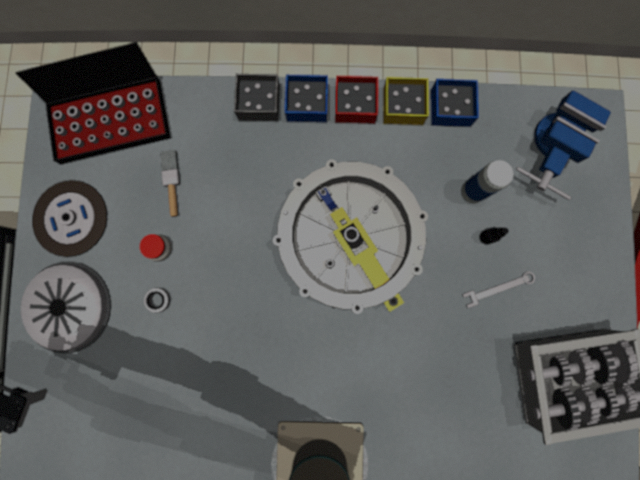

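View pics/side0.png

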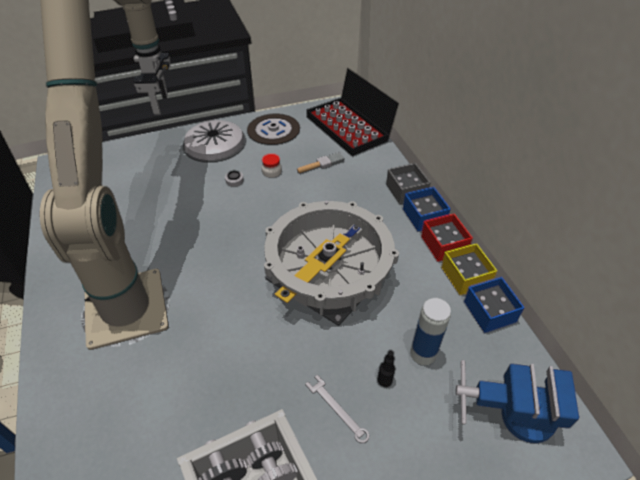

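Run:
```python
from h import *
im=load('top0')
c=im['frame'][150:320,265:435]; cv2.imwrite('pics/c1.png',cv2.resize(c,(680*1,680),interpolation=cv2.INTER_CUBIC)[:600] if 0 else cv2.resize(c,(595,595),interpolation=cv2.INTER_CUBIC))
im=load('side0')
c=im['frame'][190:330,250:410]; cv2.imwrite('pics/c2.png',cv2.resize(c,(640,560),interpolation=cv2.INTER_CUBIC))
```

```text
(no output)
```

View pics/c1.png

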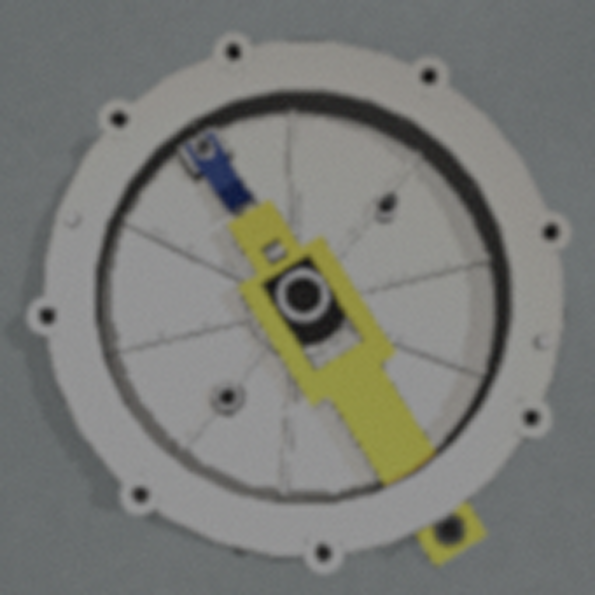

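View pics/c2.png

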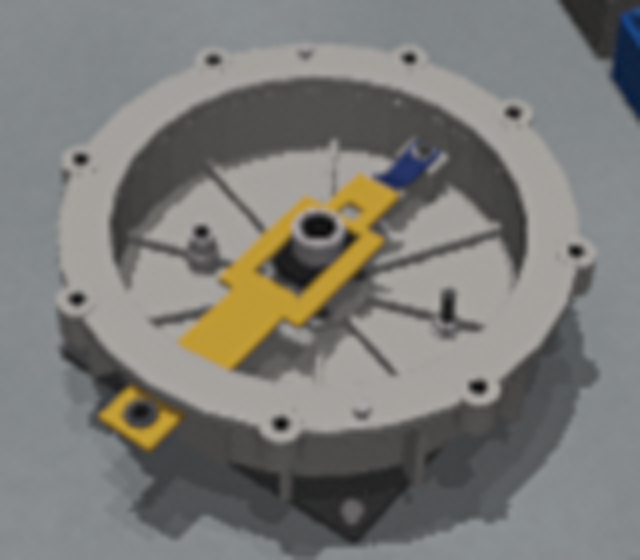

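Run:
```python
from h import *
im=load('top0')
def q(n,u,v,z):
    p=px(im,265+u/3.5,150+v/3.5,z); print(n,p.round(4),px(im,265+u/3.5,150+v/3.5).round(4)); return p
t=q('tube',302,294,.108)
h=q('hole',274,250,.093)
c=q('cup',451,530,.097)
e=q('tongue',250,212,.093)
a=q('sh1',354,382,.093)
b=q('sh2',411,470,.093)
s=q('blue',204,147,.08)
for x,y,n in((c,h,'cup-hole'),(c,e,'cup-t'),(b,a,'sh'),(t,s,'tube-leaf')):
    d=y-x; print(n,np.linalg.norm(d[:2]),np.degrees(np.arctan2(d[1],d[0])))
im=load('side0')
def q(n,u,v,z):
    p=px(im,250+u/4,190+v/4,z); print(n,p.round(4),px(im,250+u/4,190+v/4).round(4)); return p
t=q('tube',319,228,.108)
h=q('hole',350,211,.093)
c=q('cup',142,411,.097)
d=h-c;print(np.linalg.norm(d[:2]),np.degrees(np.arctan2(d[1],d[0])))
```

```text
tube [ 0.5472 -0.0583  0.108 ] [ 0.5472 -0.0583  0.108 ]
hole [ 0.5779 -0.0401  0.093 ] [ 0.585  -0.042   0.0463]
cup [ 0.3973 -0.158   0.097 ] [ 0.3973 -0.158   0.0969]
tongue [ 0.6029 -0.0238  0.093 ] [ 0.603  -0.0238  0.0924]
sh1 [ 0.4919 -0.0942  0.093 ] [ 0.4921 -0.0944  0.091 ]
sh2 [ 0.4354 -0.1322  0.093 ] [ 0.4354 -0.1322  0.0924]
blue [0.6488 0.0078 0.08  ] [0.647  0.0077 0.0883]
cup-hole 0.2156989622894757 33.13151948537811
cup-t 0.24560197338236497 33.13788601879541
sh 0.06808691149871726 33.91284314154572
tube-leaf 0.12116465031828162 33.03314777015699
tube [ 0.5492 -0.0628  0.108 ] [ 0.5489 -0.0636  0.1089]
hole [ 0.5787 -0.0424  0.093 ] [ 0.5953 -0.0015  0.0453]
cup [ 0.4009 -0.1595  0.097 ] [ 0.4009 -0.1593  0.0967]
0.21283509496531233 33.35553081321109
```

The images give the lever axis at about 33.1° and the hole about 36 mm past the tube, so it needs about 26 mm of travel. The press point is near (0.486, -0.101). I'll move above it with the jaws shut and lined up along the lever.

```bash
python3 -m inch '[{"dx":20,"dy":-40,"dz":10,"rz":-0.1,"jaw":1},{"dx":43,"dy":-100,"dz":10,"rz":-0.2,"jaw":1},{"dx":66,"dy":-160,"dz":10,"rz":-0.3,"jaw":1},{"dx":89,"dy":-218,"dz":10,"rz":-0.4,"jaw":1},{"dx":111,"dy":-276,"dz":10,"rz":-0.5,"jaw":1},{"dx":133,"dy":-334,"dz":10,"rz":-0.6,"jaw":1},{"dx":155,"dy":-392,"dz":10,"rz":-0.663,"jaw":1},{"dx":177,"dy":-450,"dz":10,"rz":-0.663,"jaw":1},{"dx":199,"dy":-508,"dz":10,"rz":-0.663,"jaw":1},{"dx":221,"dy":-566,"dz":10,"rz":-0.663,"jaw":1},{"dx":243,"dy":-624,"dz":5,"rz":-0.663,"jaw":1},{"dx":260,"dy":-672,"dz":0,"rz":-0.663,"jaw":1}]' 20
```

```text
invalid input at $[0]: expected keys dx, dy, dz, rx, ry, rz, jaw
```

```bash
python3 -m inch '[{"dx":20,"dy":-40,"dz":10,"rx":0,"ry":0,"rz":-0.1,"jaw":1},{"dx":43,"dy":-100,"dz":10,"rx":0,"ry":0,"rz":-0.2,"jaw":1},{"dx":66,"dy":-160,"dz":10,"rx":0,"ry":0,"rz":-0.3,"jaw":1},{"dx":89,"dy":-218,"dz":10,"rx":0,"ry":0,"rz":-0.4,"jaw":1},{"dx":111,"dy":-276,"dz":10,"rx":0,"ry":0,"rz":-0.5,"jaw":1},{"dx":133,"dy":-334,"dz":10,"rx":0,"ry":0,"rz":-0.6,"jaw":1},{"dx":155,"dy":-392,"dz":10,"rx":0,"ry":0,"rz":-0.663,"jaw":1},{"dx":177,"dy":-450,"dz":10,"rx":0,"ry":0,"rz":-0.663,"jaw":1},{"dx":199,"dy":-508,"dz":10,"rx":0,"ry":0,"rz":-0.663,"jaw":1},{"dx":221,"dy":-566,"dz":10,"rx":0,"ry":0,"rz":-0.663,"jaw":1},{"dx":243,"dy":-624,"dz":5,"rx":0,"ry":0,"rz":-0.663,"jaw":1},{"dx":260,"dy":-672,"dz":0,"rx":0,"ry":0,"rz":-0.663,"jaw":1}]' 20
```

```text
clock: 1.6
tcp_pos: [0.471, -0.0594, 0.2303]
tool_rot: [180.0, -0.0, 33.0]
contact_force: [0.9, 0.9, -0.4]
gripper_width: 0.0005
```

```bash
python3 -m inch '[{"dx":8,"dy":-24,"dz":-30,"rx":0,"ry":0,"rz":0,"jaw":1},{"dx":15,"dy":-42,"dz":-60,"rx":0,"ry":0,"rz":0,"jaw":1},{"dx":15,"dy":-42,"dz":-82,"rx":0,"ry":0,"rz":0,"jaw":1},{"dx":15,"dy":-42,"dz":-82,"rx":0,"ry":0,"rz":0,"jaw":1}]'
python3 - <<'E'
from h import *
im=snap('top','top1'); cv2.imwrite('pics/t1.png',cv2.resize(im['frame'][150:320,265:435],(595,595),interpolation=cv2.INTER_CUBIC))
im=snap('side','side1'); cv2.imwrite('pics/s1.png',cv2.resize(im['frame'][190:330,250:410],(640,560),interpolation=cv2.INTER_CUBIC))
s=ctrl.get_state();print(s['clock'],s['tcp_pos'],s['contact_force'])
E
```

```text
clock: 2.1
tcp_pos: [0.484, -0.0989, 0.147]
tool_rot: [-179.8, 0.2, 33.1]
contact_force: [0.2, 0.7, 0.0]
gripper_width: 0.0004
2.2 [ 0.48557521 -0.09887418  0.14879754] [1.23770869 0.54860814 0.24494452]
```

View pics/s1.png

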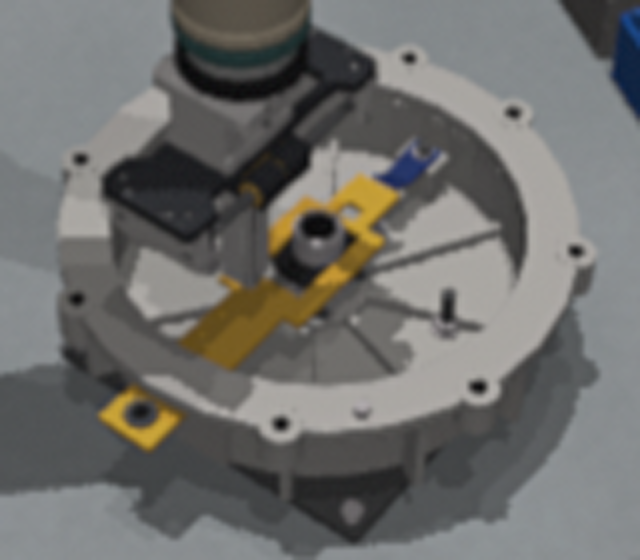

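View pics/t1.png

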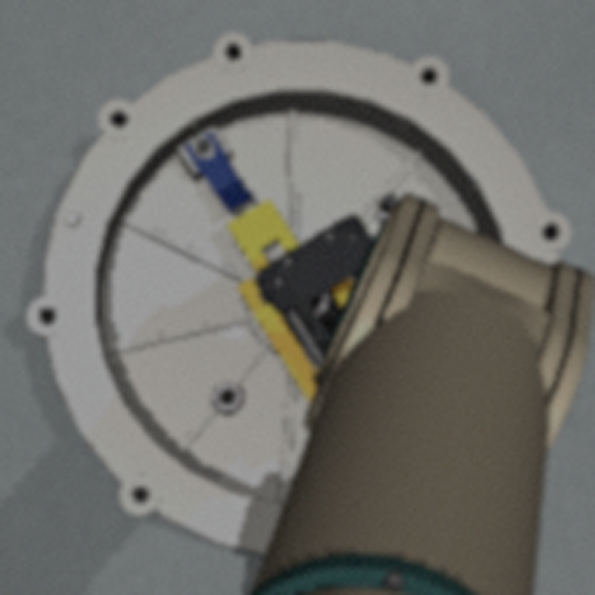

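```bash
python3 -m inch '[{"dx":0,"dy":-2,"dz":-14,"rx":0,"ry":0,"rz":0,"jaw":1},{"dx":0,"dy":-2,"dz":-26,"rx":0,"ry":0,"rz":0,"jaw":1},{"dx":0,"dy":-2,"dz":-27,"rx":0,"ry":0,"rz":0,"jaw":1}]'
python3 - <<'E'
from h import *
im=load('side1')
print([(np.array(proj(im,p))-[250,190])*4 for p in ([.4856,-.0989,.1238],[.4862,-.1013,.093])])
for i in range(3):
    s=ctrl.get_state();print(s['clock'],s['tcp_pos'],s['contact_force'])
E
```

```text
clock: 2.58
tcp_pos: [0.4848, -0.1007, 0.1206]
tool_rot: [-179.9, 0.1, 33.1]
contact_force: [-1.0, 0.0, 0.2]
gripper_width: 0.0004
[array([242.98536702, 276.02029193]), array([245.66458939, 310.27358129])]
2.575 [ 0.48478436 -0.10073429  0.12058806] [-1.01864449e+00  4.50098258e-04  1.58920237e-01]
2.575 [ 0.48478436 -0.10073429  0.12058806] [-1.01864449e+00  4.50098258e-04  1.58920237e-01]
2.575 [ 0.48478436 -0.10073429  0.12058806] [-1.01864449e+00  4.50098258e-04  1.58920237e-01]
```

```bash
python3 -m inch '[{"dx":0,"dy":0,"dz":-1.5,"rx":0,"ry":0,"rz":0,"jaw":1},{"dx":0,"dy":0,"dz":-3,"rx":0,"ry":0,"rz":0,"jaw":1},{"dx":0,"dy":0,"dz":-4,"rx":0,"ry":0,"rz":0,"jaw":1},{"dx":0,"dy":0,"dz":-4,"rx":0,"ry":0,"rz":0,"jaw":1}]'
```

```text
clock: 3.08
tcp_pos: [0.4857, -0.101, 0.1178]
tool_rot: [180.0, -0.0, 33.1]
contact_force: [-0.5, 0.6, 4.4]
gripper_width: 0.0004
```

```bash
python3 -m inch '[{"dx":0,"dy":0,"dz":-1,"rx":0,"ry":0,"rz":0,"jaw":1},{"dx":0,"dy":0,"dz":-2,"rx":0,"ry":0,"rz":0,"jaw":1},{"dx":0,"dy":0,"dz":-3,"rx":0,"ry":0,"rz":0,"jaw":1},{"dx":0,"dy":0,"dz":-3,"rx":0,"ry":0,"rz":0,"jaw":1}]'
```

```text
clock: 3.58
tcp_pos: [0.486, -0.101, 0.1155]
tool_rot: [180.0, -0.1, 33.1]
contact_force: [-1.7, 1.1, 12.3]
gripper_width: 0.0006
```

```bash
python3 -m inch '[{"dx":0,"dy":0,"dz":-1,"rx":0,"ry":0,"rz":0,"jaw":1},{"dx":0,"dy":0,"dz":-2,"rx":0,"ry":0,"rz":0,"jaw":1},{"dx":0,"dy":0,"dz":-2,"rx":0,"ry":0,"rz":0,"jaw":1}]'
```

```text
clock: 3.95
tcp_pos: [0.4871, -0.1013, 0.1151]
tool_rot: [179.9, -0.2, 33.1]
contact_force: [-3.6, 0.7, 26.8]
gripper_width: 0.0005
```

```bash
python3 -m inch '[{"dx":0,"dy":0,"dz":1,"rx":0,"ry":0,"rz":0,"jaw":1},{"dx":0.8,"dy":0.5,"dz":1,"rx":0,"ry":0,"rz":0,"jaw":1},{"dx":1.7,"dy":1.1,"dz":1,"rx":0,"ry":0,"rz":0,"jaw":1},{"dx":2.5,"dy":1.6,"dz":1,"rx":0,"ry":0,"rz":0,"jaw":1},{"dx":3.4,"dy":2.2,"dz":1,"rx":0,"ry":0,"rz":0,"jaw":1},{"dx":4.2,"dy":2.7,"dz":1,"rx":0,"ry":0,"rz":0,"jaw":1}]'
python3 - <<'E'
from h import *
im=snap('side','side2'); cv2.imwrite('pics/s2.png',cv2.resize(im['frame'][190:330,250:410],(640,560),interpolation=cv2.INTER_CUBIC))
E
```

```text
clock: 4.7
tcp_pos: [0.4909, -0.0993, 0.1151]
tool_rot: [179.9, -0.1, 33.1]
contact_force: [-1.7, -0.9, 15.5]
gripper_width: 0.0003
```

View pics/s2.png

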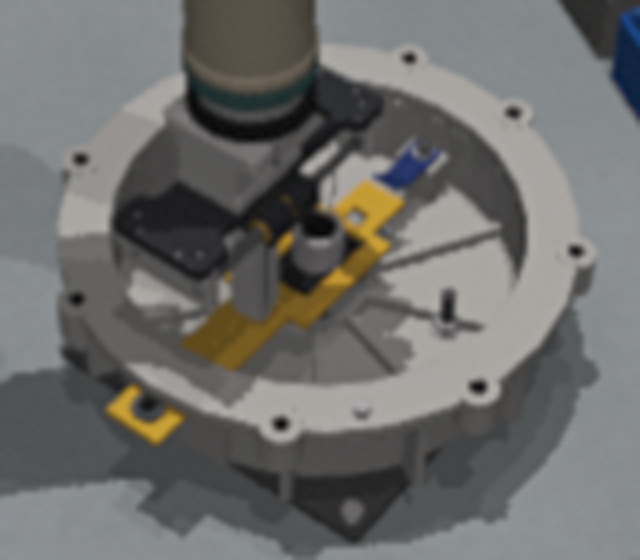

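The lever moved with the fingertips: the cup went from (142,411) to about (148,405). Its tongue is now close to the leaf lip, so I'll keep sliding.

```bash
python3 -m inch '[{"dx":0.8,"dy":0.5,"dz":-0.4,"rx":0,"ry":0,"rz":0,"jaw":1},{"dx":1.7,"dy":1.1,"dz":-0.4,"rx":0,"ry":0,"rz":0,"jaw":1},{"dx":2.5,"dy":1.6,"dz":-0.4,"rx":0,"ry":0,"rz":0,"jaw":1},{"dx":3.4,"dy":2.2,"dz":-0.4,"rx":0,"ry":0,"rz":0,"jaw":1},{"dx":4.2,"dy":2.7,"dz":-0.4,"rx":0,"ry":0,"rz":0,"jaw":1},{"dx":5,"dy":3.3,"dz":-0.4,"rx":0,"ry":0,"rz":0,"jaw":1}]'
python3 - <<'E'
from h import *
im=snap('side','side3'); cv2.imwrite('pics/s3.png',cv2.resize(im['frame'][190:330,250:410],(640,560),interpolation=cv2.INTER_CUBIC))
E
```

```text
clock: 5.5
tcp_pos: [0.496, -0.0962, 0.1148]
tool_rot: [179.8, -0.1, 33.1]
contact_force: [-1.5, -1.2, 15.8]
gripper_width: 0.0003
```

View pics/s3.png

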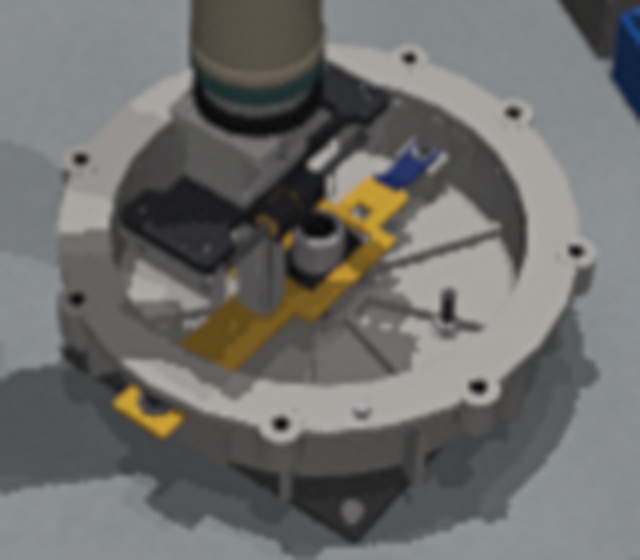

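The leaf tip now overlaps the tongue at about (395,182), so the tongue is going under. The ball shows through the hole. I'll continue.

```bash
python3 -m inch '[{"dx":0.8,"dy":0.5,"dz":-0.6,"rx":0,"ry":0,"rz":0,"jaw":1},{"dx":1.7,"dy":1.1,"dz":-0.6,"rx":0,"ry":0,"rz":0,"jaw":1},{"dx":2.5,"dy":1.6,"dz":-0.6,"rx":0,"ry":0,"rz":0,"jaw":1},{"dx":3.4,"dy":2.2,"dz":-0.6,"rx":0,"ry":0,"rz":0,"jaw":1},{"dx":4.2,"dy":2.7,"dz":-0.6,"rx":0,"ry":0,"rz":0,"jaw":1},{"dx":5,"dy":3.3,"dz":-0.6,"rx":0,"ry":0,"rz":0,"jaw":1}]'
python3 - <<'E'
from h import *
im=snap('side','side4'); cv2.imwrite('pics/s4.png',cv2.resize(im['frame'][190:330,250:410],(640,560),interpolation=cv2.INTER_CUBIC))
E
```

```text
clock: 6.3
tcp_pos: [0.5002, -0.0935, 0.1144]
tool_rot: [179.8, -0.1, 33.0]
contact_force: [-3.8, -2.6, 19.3]
gripper_width: 0.0003
```

View pics/s4.png

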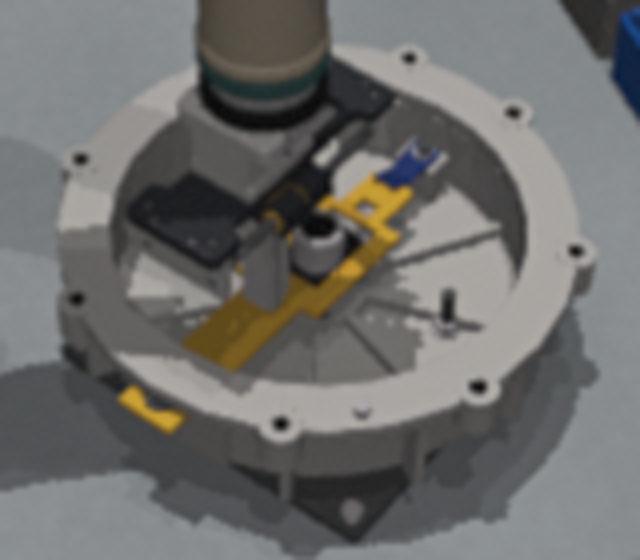

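```bash
python3 -m inch '[{"dx":0.8,"dy":0.5,"dz":-0.2,"rx":0,"ry":0,"rz":0,"jaw":1},{"dx":1.7,"dy":1.1,"dz":-0.3,"rx":0,"ry":0,"rz":0,"jaw":1},{"dx":2.5,"dy":1.6,"dz":-0.3,"rx":0,"ry":0,"rz":0,"jaw":1},{"dx":3.4,"dy":2.2,"dz":-0.3,"rx":0,"ry":0,"rz":0,"jaw":1},{"dx":4.2,"dy":2.7,"dz":-0.3,"rx":0,"ry":0,"rz":0,"jaw":1},{"dx":5,"dy":3.3,"dz":-0.3,"rx":0,"ry":0,"rz":0,"jaw":1}]'
python3 - <<'E'
from h import *
im=snap('side','side5'); cv2.imwrite('pics/s5.png',cv2.resize(im['frame'][190:330,250:410],(640,560),interpolation=cv2.INTER_CUBIC))
E
```

```text
clock: 7.1
tcp_pos: [0.5051, -0.0903, 0.114]
tool_rot: [179.9, -0.1, 33.0]
contact_force: [-3.0, -2.5, 17.2]
gripper_width: 0.0008
```

View pics/s5.png

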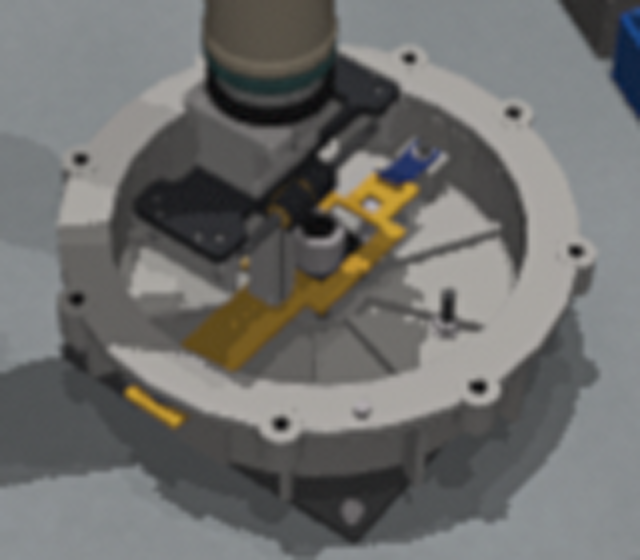

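```bash
python3 -m inch '[{"dx":0.8,"dy":0.5,"dz":-0.4,"rx":0,"ry":0,"rz":0,"jaw":1},{"dx":1.7,"dy":1.1,"dz":-0.6,"rx":0,"ry":0,"rz":0,"jaw":1},{"dx":2.5,"dy":1.6,"dz":-0.8,"rx":0,"ry":0,"rz":0,"jaw":1},{"dx":3.2,"dy":2.1,"dz":-0.8,"rx":0,"ry":0,"rz":0,"jaw":1},{"dx":3.7,"dy":2.4,"dz":-0.8,"rx":0,"ry":0,"rz":0,"jaw":1}]'
python3 - <<'E'
from h import *
im=snap('side','side6'); cv2.imwrite('pics/s6.png',cv2.resize(im['frame'][190:330,250:410],(640,560),interpolation=cv2.INTER_CUBIC))
E
```

```text
clock: 7.78
tcp_pos: [0.5092, -0.0868, 0.1125]
tool_rot: [179.9, -0.1, 33.1]
contact_force: [-1.4, -1.2, 10.2]
gripper_width: 0.0007
```

View pics/s6.png

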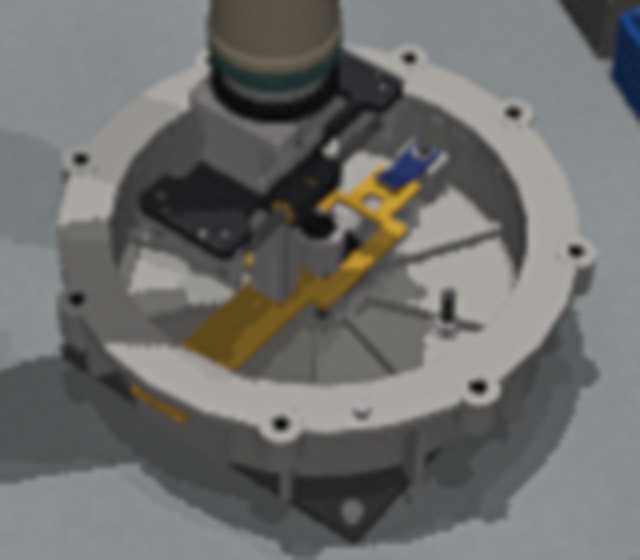

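It is dropping onto the ball: the tip is at 87.5 mm and the force has fallen to 10 N. I'll press a little more and nudge it forward.

```bash
python3 -m inch '[{"dx":0,"dy":0,"dz":-0.8,"rx":0,"ry":0,"rz":0,"jaw":1},{"dx":0,"dy":0,"dz":-1.4,"rx":0,"ry":0,"rz":0,"jaw":1},{"dx":0.5,"dy":0.3,"dz":-1.4,"rx":0,"ry":0,"rz":0,"jaw":1},{"dx":0.9,"dy":0.6,"dz":-1.4,"rx":0,"ry":0,"rz":0,"jaw":1},{"dx":0.9,"dy":0.6,"dz":-1.4,"rx":0,"ry":0,"rz":0,"jaw":1}]'
python3 - <<'E'
from h import *
im=snap('side','side7'); cv2.imwrite('pics/s7.png',cv2.resize(im['frame'][190:330,250:410],(640,560),interpolation=cv2.INTER_CUBIC))
E
```

```text
clock: 8.45
tcp_pos: [0.5095, -0.0867, 0.1122]
tool_rot: [179.9, -0.1, 33.1]
contact_force: [-5.4, -0.8, 22.4]
gripper_width: 0.0005
```

View pics/s7.png

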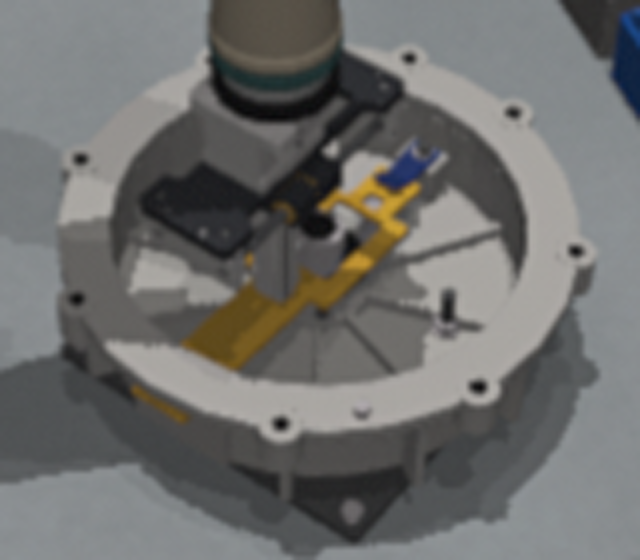

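Seated: tip height 87.2 mm, solid under 22 N, and it resists further sliding after about 27 mm of travel. I'll let go straight up.

```bash
python3 -m inch '[{"dx":-0.4,"dy":-0.2,"dz":0.8,"rx":0,"ry":0,"rz":0,"jaw":1},{"dx":-0.5,"dy":-0.3,"dz":2,"rx":0,"ry":0,"rz":0,"jaw":1},{"dx":-0.5,"dy":-0.3,"dz":3.5,"rx":0,"ry":0,"rz":0,"jaw":1},{"dx":-0.5,"dy":-0.3,"dz":6,"rx":0,"ry":0,"rz":0,"jaw":1},{"dx":-0.5,"dy":-0.3,"dz":15,"rx":0,"ry":0,"rz":0,"jaw":1},{"dx":-0.5,"dy":-0.3,"dz":40,"rx":0,"ry":0,"rz":0,"jaw":1},{"dx":-0.5,"dy":-0.3,"dz":85,"rx":0,"ry":0,"rz":0,"jaw":1},{"dx":-20,"dy":50,"dz":110,"rx":0,"ry":0,"rz":0,"jaw":1},{"dx":-50,"dy":100,"dz":120,"rx":0,"ry":0,"rz":0,"jaw":1},{"dx":-70,"dy":150,"dz":120,"rx":0,"ry":0,"rz":0,"jaw":1},{"dx":-90,"dy":200,"dz":120,"rx":0,"ry":0,"rz":0,"jaw":1},{"dx":-110,"dy":255,"dz":120,"rx":0,"ry":0,"rz":0,"jaw":1}]'
python3 - <<'E'
from h import *
im=snap('side','side8'); cv2.imwrite('pics/s8.png',cv2.resize(im['frame'][190:330,250:410],(640,560),interpolation=cv2.INTER_CUBIC))
im=snap('top','top8'); cv2.imwrite('pics/t8.png',cv2.resize(im['frame'][150:320,265:435],(595,595),interpolation=cv2.INTER_CUBIC))
E
```

```text
clock: 10.0
tcp_pos: [0.3986, 0.1709, 0.2306]
tool_rot: [180.0, -0.1, 33.1]
contact_force: [1.0, 0.3, -0.6]
gripper_width: 0.0001
```

View pics/s8.png

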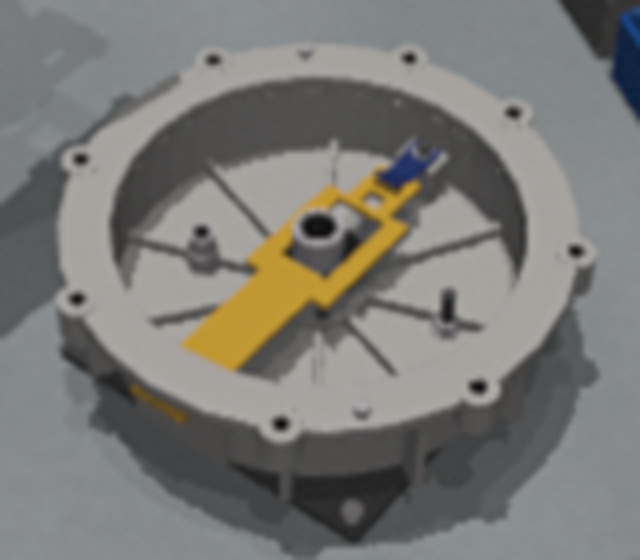

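View pics/t8.png

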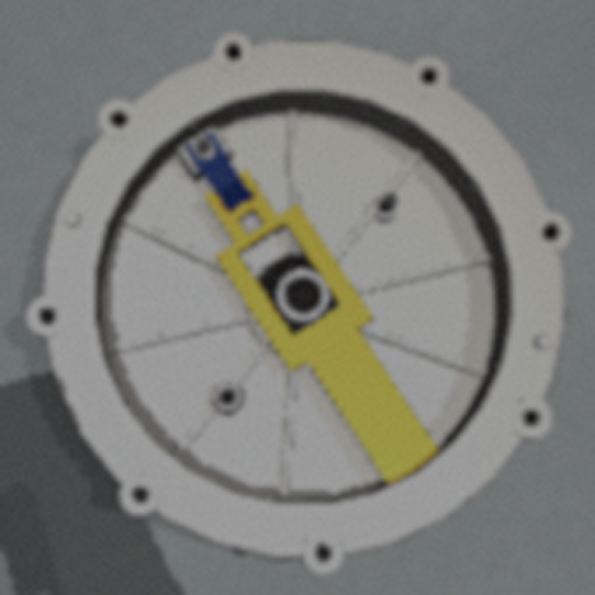

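Run:
```python
from h import *
im=load('top8')
t=px(im,265+302/3.5,150+294/3.5,.108); h=px(im,265+250.5/3.5,150+221/3.5,.081)
print(np.linalg.norm((h-t)[:2]), h,t)
# heights along the lever
for u,v in((390,420),(345,360),(250,243),(215,205),(235,185),(228,180)): print((u,v),px(im,265+u/3.5,150+v/3.5).round(4))
```

```text
0.061738644400939006 [ 0.59892347 -0.02452661  0.081     ] [ 0.54721459 -0.05825866  0.108     ]
(390, 420) [ 0.4678 -0.1185  0.0888]
(345, 360) [ 0.5067 -0.0886  0.087 ]
(250, 243) [ 0.5841 -0.0245  0.0808]
(215, 205) [ 6.097e-01 -5.000e-04  7.790e-02]
(235, 185) [ 0.6228 -0.0136  0.0827]
(228, 180) [ 0.627  -0.0089  0.0783]
```

The hole measures 61.7 mm from the tube axis, where 62 mm is home. The lever top near the hole is at about 81 mm, which is the seated height. The tongue is under the leaf. Handing in.

```bash
python3 -c "
from station import ctrl
print(ctrl.close_job())"
```

```text
the job is handed in; nothing more can be done
None
```

The lever is seated on the pivot ball with its tongue under the leaf spring, and I handed the job in at about 10 s on the robot's clock.

With the fingers shut, I pressed on the shank at mostly 15–20 N and slid the lever in about 27 mm. It dropped over the ball and stopped solid with the fingertips at 87.2 mm (87 expected), then I lifted straight off and moved clear.

- **Position after release:** the pivot hole measured 61.7 mm from the tube axis (62 is home). The lever's top near the hole was at about 81 mm, which matches the seated height.
- **Leaf spring:** both pictures show the tongue under the leaf, which lies close to flat. I did not measure its bend angle.
- **Other parts:** the socket and bolt look unmoved in the pictures. I did not recheck the items on the bench, but the arm passed well above them.
- **Force outside the range:** the press went above the advised 15–20 N twice. It reached 26.8 N on the first contact before sliding, and 22.4 N against the seat. It dipped to 10 N as the lever dropped onto the ball. No other checks failed or disagreed.

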